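# Block a lens on the hand blocker

## Task

Get this lens blocked: on the hand lens blocker, slide the lens blank along the blocker's table until its edge rests against both centring pins, while the arm is still up. Then bring the arm down and press it until the sprung catch snaps over its nose, so that the block is held firmly on the middle of the lens; let go and leave everything round about where it is.

Things in the scene. Friction and masses are not known exactly. Their poses are not given: they have to be found in the camera images.
- blocker: hand lens blocker: fixed grey base 200 x 150 x 14 mm with a dark flat table, top 22 mm above the worktop, engraved with a white cross. Origin: on the worktop under the cross. +x points to the hinge (robot's right), +y (away from the robot) to the two centring pins (white slippery sleeves 7 mm thick, 9 mm above the table, axes at x -30 and 30, y 20 mm). Table: x -57 to 53, y -84 to 51 mm
- lens_place (a point): the point on the table top (22 mm above the worktop) where the engraved cross meets: a lens that touches both pins is centred over it. Axes as the blocker's
- lens: clear uncut lens blank, a disc 65 mm across, edge 7 mm thick and upright, crown 9.5 mm high; 20 g. It lies loose and flat on the blocker's table, short of the pins (nearer the robot). Origin: centre of its underside
- blocker_arm (a joint): angle of the blocker's arm (rad): 0 pressed right down, about 1.5 upright; it stays by friction where it is left. Below about 0.06 it must be pressed against the sprung block and the catch (10 to 15 N at the press pad) to get its nose under the catch; caught, it reads about 0.01
- hinge_axis (a point): the arm's hinge axis, 78 mm from lens_place towards the blocker's +x, 31.5 mm above the worktop, running along the blocker's y. The arm is a bright bar 16 mm wide, 12 mm thick; when down it runs towards the blocker's -x, 30 to 42 mm above the axis, and ends 146 mm from it; a steel nose stands out 8 mm from the end
- press_pad (a point): centre of the top of the black round press pad (26 mm across, 11 mm above the bar), 112 mm from the hinge and 53 mm above its axis when the arm is down; it turns with the arm
- bar_end (a point): middle of the upper edge at the free end of the arm, 146 mm from the hinge and 42 mm above its axis when the arm is down; it turns with the arm
- plunger (a joint): how far the sprung plunger with the red lens block (24 mm across, 78 mm from the hinge) is pushed into the arm (m): 0 free, about 0.003 when the caught arm holds it on a lens
- catch (a joint): angle of the sprung steel catch (rad) at the blocker's end opposite to the hinge, x -76 mm, y 0, its top 75 mm above the worktop: 0 upright, grows as it is pushed away from the arm; it springs back by itself
- spare_lens: another such lens blank lying on the worktop to the right of the blocker; leave it. Origin: centre of its underside
- pad_roll: roll of blocking pads, a cream ring 64 mm across and 22 mm high on the worktop to the left of the blocker; leave it. Origin: centre of its underside
- loose_block_a: red rubber lens block, 24 mm across and 18 mm high, on the worktop to the left of the blocker; leave it. Origin: centre of its underside
- loose_block_b: a second such red lens block beside it; leave it
- tweezers: steel tweezers 120 mm long lying on the worktop to the right of the blocker; leave them. Origin: centre of the underside

How it is judged:
On the way, in this order (a step that is already met when the one before it is completed fails the run):
1. the lens lies on the table against both centring pins (centre within 4 mm of the cross) while the arm is still up (above 0.6 rad) (horizontal distance between lens and lens_place below 0.004 m and z of lens in the frame of lens_place below 0.002 m and value of joint blocker_arm above 0.6 rad), for 0.2 s.
2. the arm is pressed down and caught, with the block sprung against the lens (value of joint blocker_arm below 0.025 rad and value of joint catch below 0.04 rad and value of joint plunger above 0.002 m), for 0.2 s.
At the end, for the whole second after the job is handed in: The lens lies flat on the blocker's table, its centre within 4 mm of the engraved cross; the arm is down (below 0.025 rad) and held there by the catch, which stands upright again (below 0.04 rad); the plunger is pushed in by at least 2 mm, so the block bears on the lens; everything is at rest (all of step 2 and horizontal distance between lens and lens_place below 0.004 m and z of lens in the frame of lens_place below 0.002 m and angle between lens's own z axis and vertical below 0.05 rad and linear speed of lens below 0.01 m/s); the robot touches nothing.
It fails at once if the spare lens, the pad roll, a loose lens block or the tweezers is moved by more than 20 mm (distance of any of spare_lens, pad_roll, loose_block_a, loose_block_b, tweezers from where it was at the start of the episode above 0.02 m).
It also fails if it takes over 64 s, if anything falls off the work surface, if the arm or the gripper's body presses on something with over 40 N, if the wrist force passes 120 N, or if a joint passes its speed limit or range.

## Robot

A 6-joint arm with a two-finger parallel gripper is mounted at the origin on a cart in front of the work surface, level with it; the furniture and walls round the work are solid. World frame = base frame: x ahead of the robot, y to its left, z up, the work surface at z = 0. Lengths are in m, angles in rad, forces in N, time in s.
With the tool pointing down it reaches from about 0.225 to 0.875 m from the base axis. Payload 3.4 kg.
Tool frame: the origin (TCP) lies on the mounting face of the last link; the fingertips stand 173 mm ahead of it and the grasp point (between the pads) lies 155 mm ahead of it; z points along the fingers, y is the line along which they close (so a half turn about z gives the same grasp; the last joint's range is limited). The gripper opens to 85 mm and grips with 20 to 120 N. Pads are 22 mm wide; open, the fingers measure 114 mm over their backs; the gripper's body (76 mm by 85 mm) begins 54 mm behind the grasp point. The pads swing forward as they close: fully open they stand 13 mm farther back than shut.
Start: joints at [1.023, 0.276, 1.505, -0, 1.361, -0.121], TCP at [0.238, 0.523, 0.405] pointing down, gripper open.
Joint ranges: [-2.89, 2.89], [-0.75, 2.08], [0.22, 2.7], [-1.18, 4.32], [0.11, 2.71], [-2.7, 2.7]. Speed limits (rad/s): [2.57, 2.57, 3.14, 3.14, 3.14, 3.14].

## Interface

Orientations are given as a unit quaternion [w, x, y, z].
In Python, from rig import manip gives the robot as it stands.
- The arm moves only by the tool carry_out, never from a script. Its arguments are lists of equal length, an entry for each row: "linear": the shift along the world's x, y, z each as a share of 500 mm, from -1 to 1, a list of three; "angular": the turn, a rotation vector about the world's x, y, z each as a share of 0.08 rad, from -1 to 1, a list of three; "hand": the opening, from 0 (shut) to 1 (fully open). In form: {"linear": [[x, y, z], ...], "angular": [[rx, ry, rz], ...], "hand": [hand, ...]}. A call has 1 to 8 rows; each row shifts and turns the commanded pose from where the row before left it; what a row does not reach is not made up. A row lasts 1/12 s, in which the tool goes at most 41.7 mm and 7.16 degrees, less where a joint would pass 70% of its speed; a pose out of reach is approached as far as the arm can. A call with a number of a shift or a turn outside -1 to 1 is refused whole. A call with a gripper value outside its range is refused whole. The fingers move at their own pace and stop on an object; "force" is the grip in N (left out, the last holds). Time passes only in rows, so rows that do not move let the fingers close. It gives the time, the measured TCP pose, the force, the opening and the grip force at its end, in the units of the state.
- manip.get_state(): the state, without advancing time (a new reading comes with each control period).
- manip.get_image(name): name is "scene" or "top"; returns the picture (384x512x3 uint8, red, green, blue); there is no depth.
- manip.camera_params(name): a dict with "fx", "fy", "cx", "cy" (pixels), "view" (4x4, takes a point from world to camera coordinates). Camera axes: x right, y down, z forward; pixel columns grow to the right and rows downward; lengths in m; the calibration is good to about 2 mm. A picture is of the moment at which its call begins. camera_params takes no time and is no camera call.
- manip.sign_off(): hands the job in; it is judged then, once.
The state is a dict: "clock": time; "qpos": joint angles; "qd": joint speeds; "effort": joint torques, N m; "position": TCP position; "ee_rot": TCP orientation; "contact_force": force on the tool from outside, world axes, zero at the start; "moment": the same for the moment, N m; "width": finger opening in m; "gripper_force": force on a finger pad.
Only numpy, scipy, OpenCV 4.12 (cv2) and the standard library are available. Lean on these libraries where they do the work, as an engineer would, in place of code of your own. Each camera call takes 0.05 s, during which the arm holds its last target. There are 200 camera calls.

## Working session

There is one attempt and no reset: what is moved stays moved. The work goes in short steps, Python scripts to look and compute and a tool call to move; the robot and the scene stay as the last step left them, time stands still between calls to the robot, and variables do not carry over. Pictures are saved under pics/ and viewed, at most 10 in all, crops included, and the job is handed in when it is done.

Besides the shell and the picture viewer there is one more tool, called by a JSON object that holds its "name" and its "arguments". carry_out: Moves the arm, as the interface text tells. Its arguments: {"type":"object","properties":{"linear":{"type":"array"},"angular":{"type":"array"},"hand":{"type":"array"},"force":{"type":"number"}},"required":["linear","angular","hand"]}

```bash
mkdir -p pics; ls
cat > h.py <<'E'
import numpy as np, cv2
from rig import manip
def snap(n,f):
    im=manip.get_image(n); cv2.imwrite('pics/'+f,im[:,:,::-1]); return im
def ray(n,u,v,z):
    c=manip.camera_params(n); V=np.array(c['view']); R,t=V[:3,:3],V[:3,3]
    d=R.T@np.array([(u-c['cx'])/c['fx'],(v-c['cy'])/c['fy'],1]); o=-R.T@t
    return o+d*(z-o[2])/d[2]
def proj(n,p):
    c=manip.camera_params(n); q=np.array(c['view'])@np.append(p,1)
    return c['fx']*q[0]/q[2]+c['cx'],c['fy']*q[1]/q[2]+c['cy']
E
python3 - <<'E'
from h import *
a=snap('top','top0.png');b=snap('scene','sc0.png')
for n in('top','scene'):
    c=manip.camera_params(n);V=np.array(c['view']);print(n,c['fx'],-V[:3,:3].T@V[:3,3],V[2,:3])
print(manip.get_state())
E
```

```text
pics
top 425.8639109743524 [0.46793245 0.09251617 1.08481909] [ 0.08486635  0.00844482 -0.99635656]
scene 399.09064833185136 [-0.00770199 -0.44064274  0.50742086] [ 0.6477021   0.60424117 -0.46408469]
{'clock': 0.1, 'qpos': array([ 1.02298107e+00,  2.76524480e-01,  1.50602454e+00,  2.34969590e-05,
        1.36068199e+00, -1.20987731e-01]), 'qd': array([ 1.47780356e-03, -9.69817392e-04, -3.86136587e-03, -6.59859342e-04,
        6.51736227e-05,  1.55857064e-03]), 'effort': array([-7.47551658e-04, -4.17699122e+01, -2.46407086e+01, -2.01687417e-04,
        5.89025803e-03,  5.03399775e-07]), 'position': array([0.23793564, 0.52325138, 0.40392294]), 'ee_rot': array([-2.79709339e-04,  2.11799779e-01,  9.77312735e-01, -7.70031397e-04]), 'contact_force': array([-0.81083607, -0.6998533 ,  0.02419873]), 'moment': array([ 0.00438267,  0.01900572, -0.01855528]), 'gripper_force': 0.0, 'width': 0.08516631363787645}
```

View pics/top0.png

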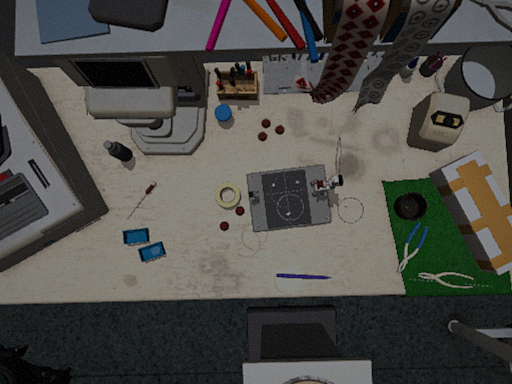

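View pics/sc0.png

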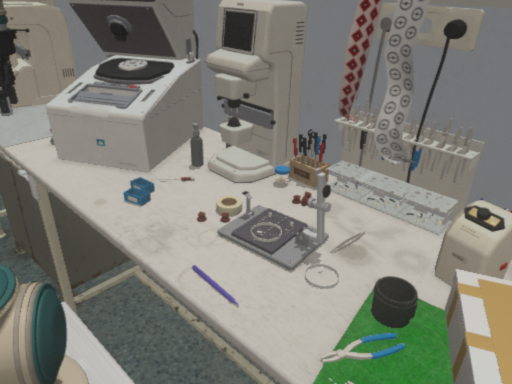

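The top view shows the blocker at about (289,197), the lens on its table at about (291,207), and the upright arm at about (325,184). The pad roll is at (228,194), loose blocks at (240,211) and (224,226), the spare lens at (350,209), and the tweezers at about (338,155). I'll enlarge this area.

Run:
```python
from h import *
a=cv2.imread('pics/top0.png')[150:245,230:370]
b=cv2.imread('pics/sc0.png')[170:270,210:345]
cv2.imwrite('pics/c1.png',cv2.resize(a,None,fx=5.5,fy=5.5,interpolation=cv2.INTER_CUBIC))
cv2.imwrite('pics/c2.png',cv2.resize(b,None,fx=5.5,fy=5.5,interpolation=cv2.INTER_CUBIC))
# base outline
im=cv2.imread('pics/top0.png');hsv=cv2.cvtColor(im,cv2.COLOR_BGR2HSV)
for p in[(251,200),(290,200),(270,185),(310,225),(235,180),(325,205)]:print(p,hsv[p[1],p[0]],im[p[1],p[0]])
```

```text
(251, 200) [75 12 82] [80 82 78]
(290, 200) [128  26  40] [40 36 37]
(270, 185) [141  36  50] [50 43 48]
(310, 225) [15 30 69] [61 65 69]
(235, 180) [ 27  20 138] [127 137 138]
(325, 205) [53 11 92] [88 92 89]
```

View pics/c1.png

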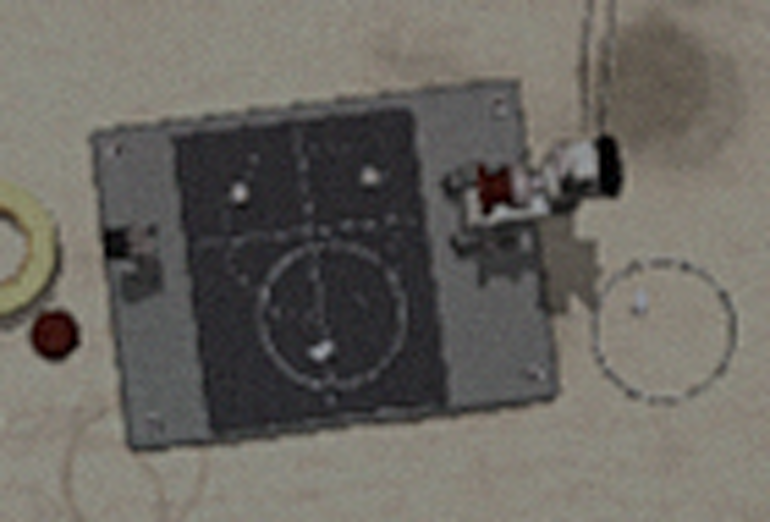

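View pics/c2.png

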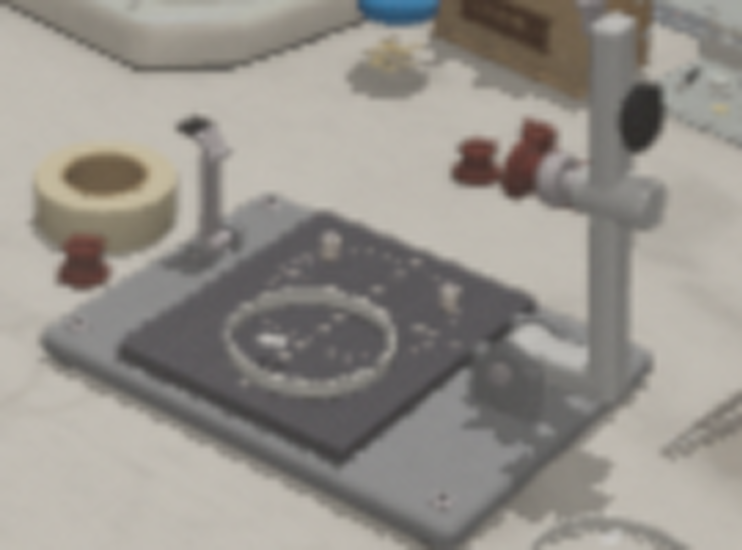

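Crop 1 shows table corners at (175,140), (412,108), (447,402) and (212,433), and pins at (240,192) and (370,175). The lens rim is centred at about (333,314) and the cross at (306,230). In crop 2 the arm is upright, with the pad on its right side.

Run:
```python
from h import *
f=lambda p,z:ray('top',230+(p[0]+.5)/5.5-.5,150+(p[1]+.5)/5.5-.5,z)[:2]
obs=[((95,131),.014,(-100,75)),((517,82),.014,(100,75)),((556,397),.014,(100,-75)),((131,449),.014,(-100,-75)),
((175,140),.022,(-57,51)),((412,108),.022,(53,51)),((447,402),.022,(53,-84)),((212,433),.022,(-57,-84)),
((240,192),.031,(-30,20)),((370,175),.031,(30,20)),((306,230),.022,(0,0))]
W=np.array([f(p,z) for p,z,_ in obs]);B=np.array([b for *_,b in obs])/1e3
def fit(i):
    w,b=W[i],B[i];wm,bm=w.mean(0),b.mean(0)
    U,S,Vt=np.linalg.svd((b-bm).T@(w-wm));R=Vt.T@np.diag([1,np.linalg.det(Vt.T@U.T)])@U.T
    return R,wm-R@bm
for i in ([0,1,2,3],range(4,11),range(4,8)):
    i=list(i);R,t=fit(i);print('yaw',np.degrees(np.arctan2(R[1,0],R[0,0])),'orig',t,'res mm',np.round((W[i]-(B[i]@R.T+t))*1e3,1).tolist())
i=list(range(4,11));R,t=fit(i)
for z in(.0255,.029):
  L=f((333,314),z);print('lens',L,'in blk',R.T@(L-t))
for n,b,z in [('pad up',(78-53,0),.0315+.112),('hinge',(78,0),.0315),('bar end up',(78+42-42,0),.18)]:print(n,R@np.array(b)/1e3+t)
print('xaxis',R[:,0],'yaxis',R[:,1])
```

```text
yaw -84.84212593493129 orig [0.5557364  0.03226619] res mm [[-1.4, -2.5], [-2.0, 1.6], [2.0, 2.9], [1.4, -2.0]]
yaw -84.37246499084458 orig [0.56989985 0.03892245] res mm [[-1.3, -1.3], [-0.3, -0.6], [-0.6, 1.4], [-1.0, -1.4], [1.1, -0.3], [1.4, 0.4], [0.9, 1.8]]
yaw -84.44975726698947 orig [0.56906204 0.03841957] res mm [[-0.6, -0.8], [0.6, -0.1], [0.3, 1.8], [-0.3, -1.0]]
lens [0.53191161 0.0298437 ] in blk [ 0.00530983 -0.03869543]
lens [0.53170022 0.03005077] in blk [ 0.00508302 -0.03888549]
pad up [0.57235138 0.01404295]
hinge [ 0.57754862 -0.03870162]
bar end up [ 0.57754862 -0.03870162]
xaxis [ 0.09806117 -0.99518039] yaxis [0.99518039 0.09806117]
```

{"name": "carry_out", "arguments": {"linear": [[0.0347,-0.071,-0.015],[0.0347,-0.071,-0.015],[0.0347,-0.071,-0.015],[0.0347,-0.071,-0.015],[0.0347,-0.071,-0.015],[0.0347,-0.071,-0.015],[0.0347,-0.071,-0.015],[0.0347,-0.071,-0.015]], "angular": [[0,0,0.935],[0,0,0.935],[0,0,0.935],[0,0,0.935],[0,0,0.935],[0,0,0.935],[0,0,0.935],[0,0,0]], "hand": [0.47,0.47,0.47,0.47,0.47,0.47,0.47,0.47]}}

```text
clock: 0.77
position: [0.377, 0.2376, 0.3443]
ee_rot: [-0.0, -0.05, 0.999, 0.0]
contact_force: [1.8, -0.0, -0.8]
width: 0.0398
gripper_force: 0.0
```

{"name": "carry_out", "arguments": {"linear": [[0.0347,-0.071,-0.015],[0.0347,-0.071,-0.015],[0.0347,-0.071,-0.015],[0.0347,-0.071,-0.015],[0.0347,-0.071,-0.015],[0.0347,-0.071,-0.015],[0,0,0],[0,0,0]], "angular": [[0,0,0],[0,0,0],[0,0,0],[0,0,0],[0,0,0],[0,0,0],[0,0,0],[0,0,0]], "hand": [0.47,0.47,0.47,0.47,0.47,0.47,0.47,0.47]}}

```text
clock: 1.43
position: [0.4815, 0.0246, 0.2989]
ee_rot: [-0.001, -0.046, 0.999, 0.0]
contact_force: [-0.8, 0.1, 0.0]
width: 0.0404
gripper_force: 0.0
```

{"name": "carry_out", "arguments": {"linear": [[0,0,-0.07],[0,0,-0.07],[0,0,-0.04],[0,0,-0.006],[0,0,0],[0,0,0]], "angular": [[0,0,0],[0,0,0],[0,0,0],[0,0,0],[0,0,0],[0,0,0]], "hand": [0.47,0.47,0.47,0.47,0.47,0.47]}}

```text
clock: 1.93
position: [0.4812, 0.0272, 0.2077]
ee_rot: [0.001, -0.049, 0.999, 0.0]
contact_force: [0.2, -0.8, 0.3]
width: 0.0401
gripper_force: 0.0
```

Run:
```python
from h import *
b=snap('scene','sc1.png');print(manip.get_state()['position'])
print(proj('scene',[.481,.025,.022]),proj('scene',[.53,.03,.022]))
cv2.imwrite('pics/c3.png',cv2.resize(b[150:290,190:340,::-1],None,fx=4,fy=4,interpolation=cv2.INTER_CUBIC))
```

```text
[0.48157402 0.02706318 0.20815241]
(np.float64(251.2338015387752), np.float64(244.157885460709)) (np.float64(265.5131852080274), np.float64(233.78362215392198))
```

View pics/c3.png

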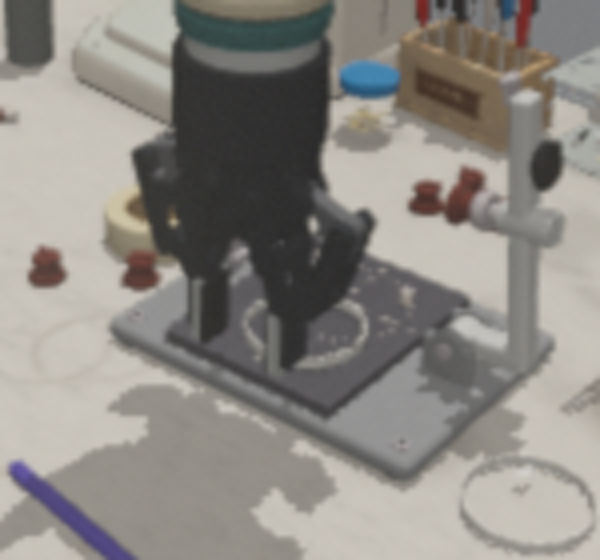

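The picture shows both fingers over the front part of the table, just short of the lens. The right fingertip bottoms at about crop (282,372), which is (260.5,243) in the full image. I'll work out its height from that.

Run:
```python
from h import *
a=np.array([.4816,.0271]);x=np.array([.098,-.995]);y=np.array([.995,.098])
for z in(.025,.03,.035,.04,.045):
  print(z,[[round(float(q),1) for q in((np.array(proj('scene',[*(a+x*dx+y*dy),z]))-[190,150])*4)] for dx,dy in((.020,-.011),(.0345,-.011),(.020,.011),(-.02,-.011),(-.0345,-.011))])
```

```text
0.025 [[260.2, 394.4], [283.0, 405.6], [286.7, 374.8], [199.5, 364.6], [178.3, 354.2]]
0.03 [[260.4, 386.3], [283.3, 397.5], [287.0, 366.7], [199.6, 356.6], [178.3, 346.3]]
0.035 [[260.6, 378.2], [283.6, 389.3], [287.3, 358.7], [199.6, 348.6], [178.3, 338.3]]
0.04 [[260.9, 370.0], [283.9, 381.0], [287.6, 350.6], [199.7, 340.6], [178.3, 330.3]]
0.045 [[261.1, 361.7], [284.2, 372.7], [287.9, 342.5], [199.8, 332.4], [178.3, 322.2]]
```

{"name": "carry_out", "arguments": {"linear": [[0,0,-0.016],[0,0,-0.008],[0,0,0],[0,0,0]], "angular": [[0,0,0],[0,0,0],[0,0,0],[0,0,0]], "hand": [0.47,0.47,0.47,0.47]}}

```text
clock: 2.32
position: [0.4809, 0.0264, 0.1948]
ee_rot: [-0.0, -0.048, 0.999, 0.0]
contact_force: [0.3, 0.3, 0.3]
width: 0.0402
gripper_force: 0.0
```

{"name": "carry_out", "arguments": {"linear": [[0,0,-0.004],[0,0,0],[0,0,0]], "angular": [[0,0,0],[0,0,0],[0,0,0]], "hand": [0.47,0.47,0.47]}}

```text
clock: 2.57
position: [0.4811, 0.0264, 0.1938]
ee_rot: [0.001, -0.048, 0.999, -0.0]
contact_force: [-2.5, 0.5, 8.1]
width: 0.0403
gripper_force: 4.1
```

{"name": "carry_out", "arguments": {"linear": [[0,0,0.009],[0.0099,0.0018,0],[0.0099,0.0018,0],[0.0099,0.0018,0],[0.0099,0.0018,0],[0.0099,0.0018,0],[0.0099,0.0018,0],[0.0099,0.0018,0]], "angular": [[0,0,0],[0,0,0],[0,0,0],[0,0,0],[0,0,0],[0,0,0],[0,0,0],[0,0,0]], "hand": [0.47,0.47,0.47,0.47,0.47,0.47,0.47,0.47]}}

```text
clock: 3.23
position: [0.5161, 0.0329, 0.197]
ee_rot: [-0.0, -0.048, 0.999, 0.0]
contact_force: [-0.5, -0.5, -0.2]
width: 0.0401
gripper_force: 0.1
```

{"name": "carry_out", "arguments": {"linear": [[0.0099,0.0018,0],[0.0099,0.0018,0],[0.005,0.0005,0],[0.004,0.0004,0],[0,0,0],[0,0,0]], "angular": [[0,0,0],[0,0,0],[0,0,0],[0,0,0],[0,0,0],[0,0,0]], "hand": [0.47,0.47,0.47,0.47,0.47,0.47]}}

```text
clock: 3.73
position: [0.5299, 0.035, 0.1972]
ee_rot: [-0.0, -0.048, 0.999, 0.0]
contact_force: [-0.6, -0.2, 0.1]
width: 0.0403
gripper_force: 0.0
```

Run:
```python
from h import *
b=snap('top','top2.png');s=manip.get_state();print(s['position'],s['contact_force'])
c=snap('scene','sc2.png')
k=lambda i,a:cv2.resize(i[a[0]:a[1],a[2]:a[3],::-1],(400,400),interpolation=cv2.INTER_CUBIC)
cv2.imwrite('pics/c4.png',np.hstack([k(b,(160,240,250,330)),k(c,(190,270,230,310))]))
```

```text
[0.52978454 0.03497194 0.19718513] [ 0.20056646 -0.00025581  0.17102031]
```

View pics/c4.png

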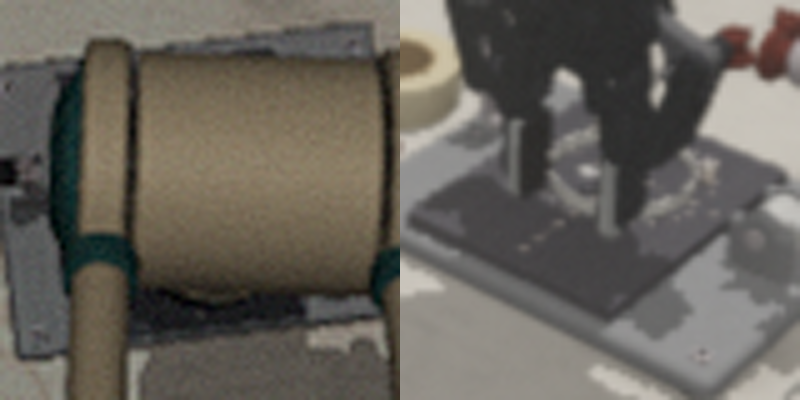

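The scene half shows the lens ahead of the fingers, just about reaching the right-hand pin. No contact force yet, so I'll continue gently.

{"name": "carry_out", "arguments": {"linear": [[0.004,0.0004,0],[0.003,0.0003,0],[0,0,0],[0,0,0]], "angular": [[0,0,0],[0,0,0],[0,0,0],[0,0,0]], "hand": [0.47,0.47,0.47,0.47]}}

```text
clock: 4.17
position: [0.5336, 0.0353, 0.1973]
ee_rot: [0.0, -0.048, 0.999, 0.0]
contact_force: [-1.2, 0.1, 0.1]
width: 0.0399
gripper_force: 0.0
```

{"name": "carry_out", "arguments": {"linear": [[0.002,0.0002,0],[0,0,0],[0,0,0]], "angular": [[0,0,0],[0,0,0],[0,0,0]], "hand": [0.47,0.47,0.47]}}

```text
clock: 4.42
position: [0.5345, 0.0354, 0.1972]
ee_rot: [0.0, -0.048, 0.999, 0.0]
contact_force: [-0.5, 0.4, -0.6]
width: 0.0404
gripper_force: 0.0
```

{"name": "carry_out", "arguments": {"linear": [[0.002,0.0002,0],[0,0,0],[0,0,0]], "angular": [[0,0,0],[0,0,0],[0,0,0]], "hand": [0.47,0.47,0.47]}}

```text
clock: 4.67
position: [0.5354, 0.0356, 0.1972]
ee_rot: [-0.0, -0.048, 0.999, 0.0]
contact_force: [-0.5, 0.5, 0.0]
width: 0.0404
gripper_force: 0.2
```

Still free; continue.

{"name": "carry_out", "arguments": {"linear": [[0.003,0.0003,0],[0,0,0],[0,0,0]], "angular": [[0,0,0],[0,0,0],[0,0,0]], "hand": [0.47,0.47,0.47]}}

```text
clock: 4.92
position: [0.5366, 0.0357, 0.1971]
ee_rot: [-0.001, -0.048, 0.999, 0.0]
contact_force: [-1.4, 0.5, 0.7]
width: 0.0397
gripper_force: 0.9
```

{"name": "carry_out", "arguments": {"linear": [[0.003,0.0003,0],[0,0,0],[0,0,0]], "angular": [[0,0,0],[0,0,0],[0,0,0]], "hand": [0.47,0.47,0.47]}}

```text
clock: 5.17
position: [0.5375, 0.0359, 0.1969]
ee_rot: [-0.001, -0.048, 0.999, 0.0]
contact_force: [-5.0, -0.6, 1.7]
width: 0.0402
gripper_force: 2.3
```

{"name": "carry_out", "arguments": {"linear": [[-0.0199,-0.002,0],[-0.03,-0.003,0],[-0.03,-0.003,0],[0,0,0.08],[0,0,0.08],[0,0,0.08],[0,0,0.08],[0,0,0.08]], "angular": [[0,0,0],[0,0,0],[0,0,0],[0,0,0],[0,0,-0.982],[0,0,-0.982],[0,0,-0.982],[0,0,-0.982]], "hand": [0.47,0.47,0.47,0.3,0.2,0.1,0,0]}}

```text
clock: 5.83
position: [0.4985, 0.0318, 0.3998]
ee_rot: [0.002, 0.11, 0.994, 0.0]
contact_force: [1.2, -0.2, -1.1]
width: 0.0002
gripper_force: 0.0
```

{"name": "carry_out", "arguments": {"linear": [[0.022,-0.04,0],[0.022,-0.04,0],[0.022,-0.04,0],[0.022,-0.04,0],[0.022,-0.04,0],[0.022,-0.04,0],[0.022,-0.04,0],[0.022,-0.04,0]], "angular": [[0,0,-0.982],[0,0,-0.982],[0,0,-0.982],[0,0,-0.982],[0,0,-0.982],[0,0,-0.982],[0,0,-0.982],[0,0,-0.982]], "hand": [0,0,0,0,0,0,0,0]}}

```text
clock: 6.5
position: [0.5873, -0.1294, 0.3976]
ee_rot: [0.002, 0.412, 0.911, 0.0]
contact_force: [-0.7, 0.5, -0.5]
width: 0.0004
gripper_force: 0.0
```

{"name": "carry_out", "arguments": {"linear": [[0,0,0],[0,0,0],[0,0,0],[0,0,0],[0,0,0],[0,0,0],[0,0,0],[0,0,0]], "angular": [[0,0,-0.982],[0,0,-0.982],[0,0,-0.982],[0,0,-0.982],[0,0,-0.982],[0,0,-0.982],[0,0,-0.982],[0,0,-0.982]], "hand": [0,0,0,0,0,0,0,0]}}

```text
clock: 7.17
position: [0.5869, -0.1284, 0.3976]
ee_rot: [0.002, 0.674, 0.739, 0.001]
contact_force: [-0.4, 0.5, -0.3]
width: 0.0001
gripper_force: 0.0
```

Run:
```python
from h import *
b=snap('top','top3.png');s=manip.get_state();print(s['position'],s['ee_rot'],s['qpos'])
c=snap('scene','sc3.png')
k=lambda i,a:cv2.resize(i[a[0]:a[1],a[2]:a[3],::-1],(400,400),interpolation=cv2.INTER_CUBIC)
cv2.imwrite('pics/c5.png',np.hstack([k(b,(160,240,250,330)),k(c,(180,270,220,310))]))
```

```text
[ 0.58690472 -0.12839571  0.39759505] [0.00166543 0.67453975 0.73823622 0.00079501] [-3.31191247e-01  3.17526987e-01  1.46194796e+00  1.36732243e-04
  1.35842922e+00 -4.21330861e-01]
```

View pics/c5.png

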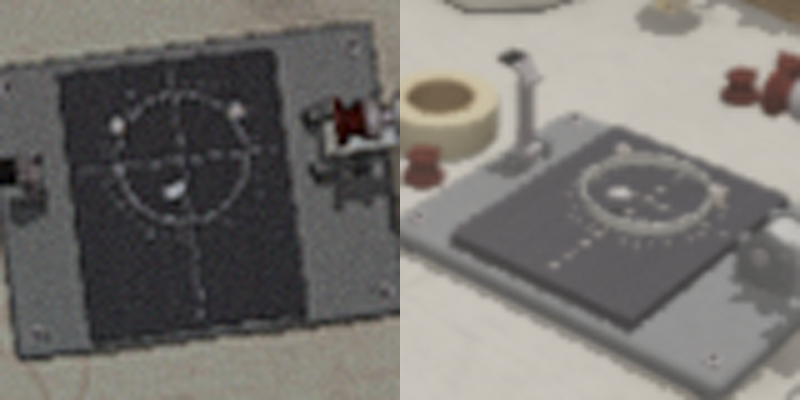

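The top half shows the lens rim touching both pins, at (118,125) and (237,108). Its centre is at about (183,157) against the cross at (181,156), so the lens is in place. Next I'll bring the arm down.

{"name": "carry_out", "arguments": {"linear": [[0,0,-0.072],[0,0,-0.071],[0,0,0],[-0.003,0.03,0],[-0.003,0.03,0],[0,0,0]], "angular": [[0,0,0],[0,0,0],[0,0,0],[0,0,0],[0,0,0],[0,0,0]], "hand": [0,0,0,0,0,0]}}

```text
clock: 7.77
position: [0.5838, -0.0953, 0.3281]
ee_rot: [0.001, 0.671, 0.741, 0.002]
contact_force: [-0.5, -0.5, -0.1]
width: -0.0002
gripper_force: 0.0
```

{"name": "carry_out", "arguments": {"linear": [[-0.0026,0.0263,0.0044],[-0.0026,0.0263,0.0044],[-0.0025,0.0257,0.0013],[-0.0025,0.0257,0.0013],[-0.0025,0.0254,-0.0039],[-0.0025,0.0254,-0.0039],[0,0,0]], "angular": [[0,0,0],[0,0,0],[0,0,0],[0,0,0],[0,0,0],[0,0,0],[0,0,0]], "hand": [0,0,0,0,0,0,0]}}

```text
clock: 8.35
position: [0.5756, -0.018, 0.3284]
ee_rot: [0.0, 0.671, 0.741, 0.001]
contact_force: [0.7, 0.5, -0.6]
width: -0.0001
gripper_force: 0.0
```

Run:
```python
from h import *
c=snap('scene','sc4.png');s=manip.get_state();print(s['position'],s['contact_force'])
cv2.imwrite('pics/c6.png',cv2.resize(c[120:270,190:360,::-1],None,fx=4,fy=4,interpolation=cv2.INTER_CUBIC))
```

```text
[ 0.57558169 -0.01907322  0.32797055] [-0.11521733  0.29966362 -0.08865313]
```

View pics/c6.png

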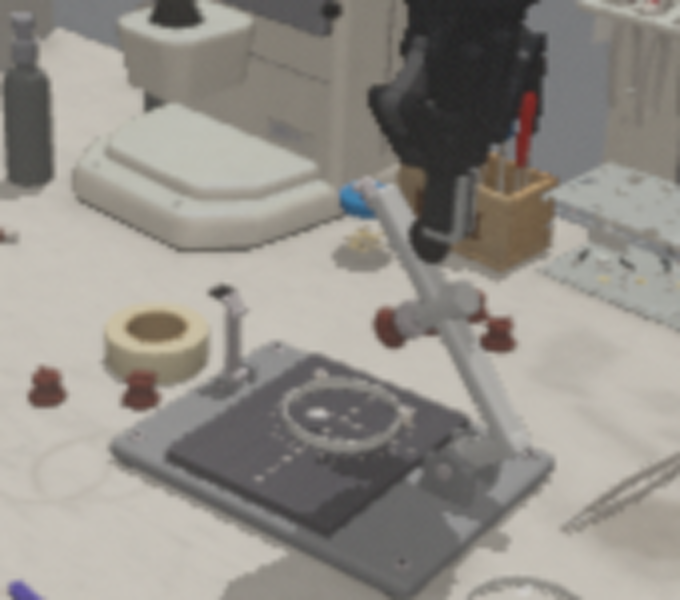

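The arm is following at roughly 0.95 rad, with the fingertip corner on the black pad at about (432,240). The lens is undisturbed.

{"name": "carry_out", "arguments": {"linear": [[-0.0024,0.0243,-0.0088],[-0.0024,0.0243,-0.0088],[-0.0022,0.0219,-0.0134],[-0.0022,0.0219,-0.0134],[-0.0018,0.0187,-0.0176],[-0.0018,0.0187,-0.0176],[0,0,0],[0,0,0]], "angular": [[0,0,0],[0,0,0],[0,0,0],[0,0,0],[0,0,0],[0,0,0],[0,0,0],[0,0,0]], "hand": [0,0,0,0,0,0,0,0]}}

```text
clock: 9.07
position: [0.569, 0.0448, 0.2864]
ee_rot: [-0.001, 0.672, 0.741, -0.001]
contact_force: [-0.3, -0.6, -0.2]
width: 0.0002
gripper_force: 0.0
```

{"name": "carry_out", "arguments": {"linear": [[-0.0011,0.0113,-0.0113],[-0.0011,0.0113,-0.0113],[-0.0011,0.0113,-0.0113],[0,0,0],[0,0,0]], "angular": [[0,0,0],[0,0,0],[0,0,0],[0,0,0],[0,0,0]], "hand": [0,0,0,0,0]}}

```text
clock: 9.48
position: [0.5676, 0.0613, 0.2703]
ee_rot: [-0.0, 0.672, 0.741, -0.0]
contact_force: [0.3, -0.9, -0.0]
width: -0.0
gripper_force: 0.0
```

{"name": "carry_out", "arguments": {"linear": [[-0.001,0.01,-0.007],[-0.0005,0.005,-0.005],[0,0,0],[0,0,0]], "angular": [[0,0,0],[0,0,0],[0,0,0],[0,0,0]], "hand": [0,0,0,0]}}

```text
clock: 9.82
position: [0.5671, 0.0687, 0.2647]
ee_rot: [-0.0, 0.672, 0.74, -0.0]
contact_force: [-0.4, -0.7, 0.5]
width: -0.0
gripper_force: 0.0
```

{"name": "carry_out", "arguments": {"linear": [[0,0.003,-0.005],[0,0,0],[0,0,0]], "angular": [[0,0,0],[0,0,0],[0,0,0]], "hand": [0,0,0]}}

```text
clock: 10.07
position: [0.5672, 0.0698, 0.2628]
ee_rot: [0.0, 0.672, 0.74, -0.0]
contact_force: [-0.8, -1.9, 4.4]
width: -0.0001
gripper_force: 2.1
```

{"name": "carry_out", "arguments": {"linear": [[0,0.002,-0.004],[0,0,0],[0,0,0]], "angular": [[0,0,0],[0,0,0],[0,0,0]], "hand": [0,0,0]}}

```text
clock: 10.32
position: [0.5671, 0.0709, 0.2604]
ee_rot: [0.0, 0.672, 0.74, -0.0]
contact_force: [-1.5, -2.4, 3.2]
width: 0.0001
gripper_force: 1.8
```

{"name": "carry_out", "arguments": {"linear": [[0,0,-0.003],[0,0,0],[0,0,0]], "angular": [[0,0,0],[0,0,0],[0,0,0]], "hand": [0,0,0]}}

```text
clock: 10.57
position: [0.5671, 0.0714, 0.2586]
ee_rot: [-0.0, 0.672, 0.74, 0.0]
contact_force: [-0.8, 0.8, 2.9]
width: 0.0
gripper_force: 1.3
```

{"name": "carry_out", "arguments": {"linear": [[0,0,-0.003],[0,0,0],[0,0,0]], "angular": [[0,0,0],[0,0,0],[0,0,0]], "hand": [0,0,0]}}

```text
clock: 10.82
position: [0.567, 0.0717, 0.2579]
ee_rot: [-0.0, 0.672, 0.74, 0.001]
contact_force: [-2.6, 1.9, 7.4]
width: -0.0
gripper_force: 3.6
```

{"name": "carry_out", "arguments": {"linear": [[0,0,-0.003],[0,0,0],[0,0,0]], "angular": [[0,0,0],[0,0,0],[0,0,0]], "hand": [0,0,0]}}

```text
clock: 11.07
position: [0.567, 0.0717, 0.2577]
ee_rot: [-0.0, 0.672, 0.74, 0.001]
contact_force: [-3.4, 1.4, 14.2]
width: -0.0001
gripper_force: 7.3
```

{"name": "carry_out", "arguments": {"linear": [[0,0,-0.003],[0,0,0],[0,0,0]], "angular": [[0,0,0],[0,0,0],[0,0,0]], "hand": [0,0,0]}}

```text
clock: 11.32
position: [0.5669, 0.0718, 0.2575]
ee_rot: [0.0, 0.672, 0.74, 0.001]
contact_force: [-6.8, 2.8, 22.8]
width: -0.0
gripper_force: 11.0
```

The plateau at 0.2575 m matches the fully-down arm, so I'll lift off and check.

{"name": "carry_out", "arguments": {"linear": [[0,0,0.01],[0,0,0.03],[0,0,0.08],[0,0,0.08],[-0.08,0,0],[-0.08,0,0],[-0.08,0,0],[0,0,0]], "angular": [[0,0,0],[0,0,0],[0,0,0],[0,0,0],[0,0,0],[0,0,0],[0,0,0],[0,0,0]], "hand": [0,0,0,0,0,0,0,0]}}

```text
clock: 11.98
position: [0.4388, 0.0714, 0.3525]
ee_rot: [-0.004, 0.672, 0.741, -0.004]
contact_force: [-1.1, -0.5, -1.3]
width: 0.0003
gripper_force: 0.0
```

Run:
```python
from h import *
b=snap('top','top5.png');s=manip.get_state();print(s['position'],s['contact_force'])
c=snap('scene','sc5.png')
k=lambda i,a:cv2.resize(i[a[0]:a[1],a[2]:a[3],::-1],(400,400),interpolation=cv2.INTER_CUBIC)
cv2.imwrite('pics/c7.png',np.hstack([k(b,(155,245,240,330)),k(c,(180,270,220,310))]))
o=np.array([.570,.0387]);x=np.array([.098,-.995])
for a in(0,.01,.03,.06,.1):
  r,h=-.146*np.cos(a)+.042*np.sin(a),.146*np.sin(a)+.042*np.cos(a)
  q=np.array(proj('scene',[*(o+x*(.078+r)),.0315+h]));print(a,(q-[220,180])*400/90)
```

```text
[0.44280733 0.07125847 0.35345007] [-0.66799355  0.40741657  0.04945288]
0 [139.60562456  67.81412122]
0.01 [140.31570389  65.561698  ]
0.03 [141.8068327   61.09290284]
0.06 [144.22111699  54.48311165]
0.1 [147.77195981  45.85363096]
```

View pics/c7.png

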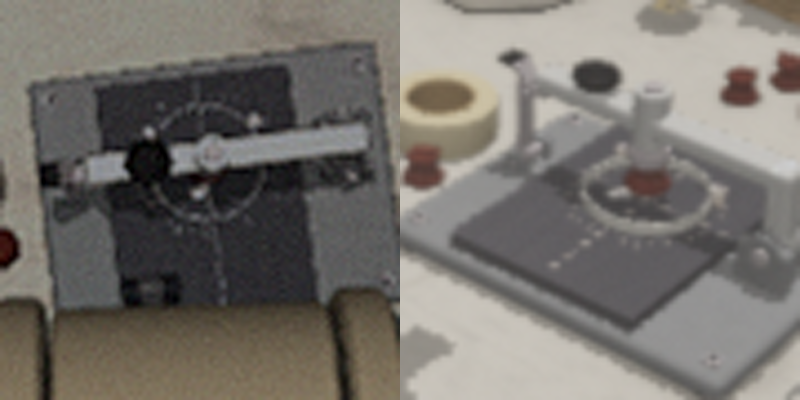

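The arm is down. Its bar end is at about (140,67) in the scene half, which corresponds to 0–0.01 rad. The catch hook is at its original place (513,57), upright over the nose, and the red block sits on the lens, which is still against the pins. The gripper is clear, so I'll hand in.

```bash
python3 -c "
from rig import manip
print(manip.sign_off())"
```

```text
the job is handed in; nothing more can be done
None
```

The job is handed in: in the last pictures the lens sat against both pins, the arm was down under the upright catch with the block on the lens, and the gripper was clear; no verdict came back.

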